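Find the metal blank by weight and load it in the mill's lidded box

ROBOT

A 7-joint arm with a two-finger parallel gripper is mounted at the origin on the work surface. World frame = base frame: x ahead of the robot, y to its left, z up, the work surface at z = 0. Lengths are in mm, angles in rad, forces in N, time in s.
With the tool pointing down it reaches from about 350 to 900 mm from the base axis. Payload 19.9 kg.
Tool frame: the origin (TCP) lies at the very end of the fingers, on their centre line; the grasp point (between the pads) lies 19 mm behind it; z points along the fingers, y is the line along which they close (so a half turn about z gives the same grasp; the last joint's range is limited). The gripper opens to 94 mm and grips with 3 to 60 N. Pads are 16 mm wide; open, the fingers measure 119 mm over their backs; the gripper's body (75 mm by 177 mm) begins 78 mm behind the grasp point.
Start: joints at [1.272, 0.417, -0.01, 1.614, 0.005, 1.111, -0.053], TCP at [158.736, -604.485, 205.425] pointing down, gripper open.
Joint ranges: [-2.81, 2.81], [-0.39, 2.02], [-1.27, 1.25], [0.06, 2.57], [-1.19, 4.33], [0.19, 2], [-2.82, 2.82]. Speed limits (rad/s): [1.89, 1.89, 2.39, 2.39, 3.01, 3.01, 3.01].

INTERFACE

Orientations are given as a unit quaternion [w, x, y, z].
In Python, from bench import state, get_image, camera_info, finish_job gives the robot as it stands.
- The arm moves only by the shell command python3 -m crank 'ROWS' [FORCE]. ROWS is a JSON object of lists of equal length, an entry for each row: "claw": the opening, from 0 (shut) to 1 (fully open); "translation": the shift along the world's x, y, z in m, a list of three; "spin": the turn about the world's z in degrees. In form: {"claw": [claw, ...], "translation": [[tx, ty, tz], ...], "spin": [spin, ...]}. A call has exactly 10 rows; each row is the pose to reach, as a shift and turn from the pose commanded when the call began; what a row does not reach only later rows make up. A row lasts 1/8 s, in which the tool goes at most 62.5 mm and 10.7 degrees, less where a joint would pass 70% of its speed; a pose out of reach is approached as far as the arm can. A call with a gripper value outside its range is refused whole. The fingers move at their own pace and stop on an object; FORCE is the grip in N (left out, the last holds). Time passes only in rows, so rows that repeat a pose let the fingers close, or fill a call up. It gives the time, the measured TCP pose, the force, the opening and the grip force at its end, in the units of the state.
- state(): the state, without advancing time (a new reading comes with each control period).
- get_image(name): name is "scene" or "side" or "wrist"; returns the picture (400x640x3 uint8, red, green, blue); there is no depth.
- camera_info(name): a dict with "fx", "fy", "cx", "cy" (pixels), "rvec" (rotation vector, rad) and "tvec" (3), from world to camera coordinates, as OpenCV has them. Camera axes: x right, y down, z forward; pixel columns grow to the right and rows downward; lengths in mm; the calibration is good to about 2 mm. A picture is of the moment at which its call begins: read the wrist's pose just before it. camera_info takes no time and is no camera call; for the wrist camera it gives the pose at the moment of the call.
- finish_job(): hands the job in; it is judged then, once.
The state is a dict: "clock": time; "qpos": joint angles; "dq": joint speeds; "joint_torque": joint torques, N m; "eef_pos": TCP position; "ee_rot": TCP orientation; "wrist_force": force on the tool from outside, world axes, zero at the start; "torque": the same for the moment, N m; "opening": finger opening in mm; "grip_force": force on a finger pad.
Only numpy, scipy, OpenCV 4.12 (cv2) and the standard library are available. Lean on these libraries where they do the work, as an engineer would, in place of code of your own. Each camera call takes 0.05 s, during which the arm holds its last target. There are 200 camera calls.

TASK

First press the orange tab so that the lid of the loading box springs ajar, and push the lid right back until it stays open against its stop. Then find by its weight which of the three look-alike cases in the rack holds the metal blank, turn that case down flat on the rubber mat and let go of it, then take it again by its long sides and seat it flat in the nest of the box. Leave the lid open, the two lighter cases standing in the rack, and the jar, bottle and brush where they are.

Things in the scene. Friction and masses are not known exactly. Their poses are not given: they have to be found in the camera images.
- case_a: one of three look-alike closed grey cases, 110 mm long (own x), 24 mm thick (own y), 60 mm high as it stands (own z); origin at its centre. It stands on a long edge in the rack, its bottom 10 mm above the bench, so its top is 70 mm above the bench. One of the three, no telling which by eye or name, holds a cobalt-chrome blank and weighs 0.40 to 0.52 kg in all; the other two hold acrylic blanks and weigh 0.14 to 0.20 kg. The blank inside has 1 mm of play
- case_b: one of three look-alike closed grey cases, 110 mm long (own x), 24 mm thick (own y), 60 mm high as it stands (own z); origin at its centre. It stands on a long edge in the rack, its bottom 10 mm above the bench, so its top is 70 mm above the bench. One of the three, no telling which by eye or name, holds a cobalt-chrome blank and weighs 0.40 to 0.52 kg in all; the other two hold acrylic blanks and weigh 0.14 to 0.20 kg. The blank inside has 1 mm of play
- case_c: one of three look-alike closed grey cases, 110 mm long (own x), 24 mm thick (own y), 60 mm high as it stands (own z); origin at its centre. It stands on a long edge in the rack, its bottom 10 mm above the bench, so its top is 70 mm above the bench. One of the three, no telling which by eye or name, holds a cobalt-chrome blank and weighs 0.40 to 0.52 kg in all; the other two hold acrylic blanks and weigh 0.14 to 0.20 kg. The blank inside has 1 mm of play
- rack: fixed aluminium rack plate, 140 mm (own x) by 232 mm (own y), 10 mm thick, origin at the centre of its underside; three stalls side by side along its y, 76 mm apart (at y = -76, 0, 76 mm), each fenced by black rails 12 mm high above the plate with about 3 to 4 mm of play round a standing case, whose length lies along the rack's x
- mat: fixed black rubber mat, 170 x 170 x 3 mm, its top 3 mm above the bench; origin at the centre of its underside. It starts clear and lies between the rack and the loading box
- box: fixed white loading box of a mill, 150 x 150 mm and 50 mm high, 5 mm walls; origin at the centre of its underside; the lid is hinged along the +x rim, the orange release tab is on the outside of the -x wall
- nest (a point): centre of a case lying properly in the box's nest: on the box's axis, 20 mm above its underside. The nest is the box's blue inner floor (8 mm above the underside) between white stops 8 mm high: it takes a flat case with its length along the box's x, with 2.5 mm play all round; the sides at the middle of the case's length are free of stops and there is 40 mm from the case's long sides to the box walls for fingers
- lid (a joint): hinge angle of the clear, grey-framed lid (150 x 150 x 5 mm, hinge line 50 mm above the box's underside): 0 shut and latched, 1.75 its back stop (just past upright). Once released, its spring pops it only part open (about 0.9), where it hangs in the way; a stiff hinge keeps it wherever it is pushed, which takes a few N; push its free edge up and back together (pushing it level can jam)
- lid_edge (a point): middle of the lid's free edge, 150 mm from the hinge line
- tab_top (a point): top face of the orange release tab, 32 mm (box x) by 44 mm (box y), at the spot to press: 105 mm from the box's axis on its -x side and 38 mm above the box's underside. Pressed down about 4 mm (4 to 5 N) it rocks and its hook lets go of the lid; it stops dead at about 7 mm (7 N)
- jar: loose white jar, 52 mm across, 45 mm high, bystander; origin at the centre of its underside
- bottle: loose small bottle, 34 mm across, 85 mm high, bystander; origin at the centre of its underside
- brush: loose slim black brush lying on the bench, 150 mm long (own x), 9 mm thick, bystander; origin under its middle
There are look-alikes about, which are no part of the job. Of the things like the box, leave any that is green; of the rest the smaller one is meant.

How it is judged (in metres and radians):
On the way, in this order (a step that is already met when the one before it is completed fails the run):
1. the lid has been released and sprung ajar (value of joint lid above 0.3 rad), for 0.1 s.
2. the lid is pushed back to its stop and left there, the fingers off it (value of joint lid above 1.6 rad and contact force between the fingers and box below 0.1 N), for 0.2 s.
3. the heavy case lies flat on the mat, let go (((angle between the y axis of case_a and the z axis of mat, either way round below 0.1 rad and contact force between case_a and mat above 3 N and contact force between the fingers and case_a below 0.1 N and linear speed of case_a below 0.03 m/s) or (angle between the y axis of case_b and the z axis of mat, either way round below 0.1 rad and contact force between case_b and mat above 3 N and contact force between the fingers and case_b below 0.1 N and linear speed of case_b below 0.03 m/s) or (angle between the y axis of case_c and the z axis of mat, either way round below 0.1 rad and contact force between case_c and mat above 3 N and contact force between the fingers and case_c below 0.1 N and linear speed of case_c below 0.03 m/s))), for 0.2 s.
At the end, for the whole second after the job is handed in: lid open over 1.5 rad; heavy case flat and still in the nest (centre within 8 mm, long axis within 0.09 rad, flat within 0.06 rad, bearing on the box with over 3 N, as only the heavy one does); the other two upright (within 0.12 rad) in stalls of the rack, down on its plate (value of joint lid above 1.5 rad and (((distance between case_a and nest below 0.008 m and angle between the y axis of case_a and the z axis of box, either way round below 0.06 rad and angle between the x axis of case_a and the x axis of box, either way round below 0.09 rad and contact force between case_a and box above 3 N and linear speed of case_a below 0.03 m/s) and (angle between case_b's own z axis and vertical below 0.12 rad and x of case_b in the frame of rack between -0.012 and 0.012 m and y of case_b in the frame of rack between -0.09 and 0.09 m and z of case_b in the frame of rack between 0.036 and 0.044 m) and (angle between case_c's own z axis and vertical below 0.12 rad and x of case_c in the frame of rack between -0.012 and 0.012 m and y of case_c in the frame of rack between -0.09 and 0.09 m and z of case_c in the frame of rack between 0.036 and 0.044 m)) or ((distance between case_b and nest below 0.008 m and angle between the y axis of case_b and the z axis of box, either way round below 0.06 rad and angle between the x axis of case_b and the x axis of box, either way round below 0.09 rad and contact force between case_b and box above 3 N and linear speed of case_b below 0.03 m/s) and (angle between case_a's own z axis and vertical below 0.12 rad and x of case_a in the frame of rack between -0.012 and 0.012 m and y of case_a in the frame of rack between -0.09 and 0.09 m and z of case_a in the frame of rack between 0.036 and 0.044 m) and (angle between case_c's own z axis and vertical below 0.12 rad and x of case_c in the frame of rack between -0.012 and 0.012 m and y of case_c in the frame of rack between -0.09 and 0.09 m and z of case_c in the frame of rack between 0.036 and 0.044 m)) or ((distance between case_c and nest below 0.008 m and angle between the y axis of case_c and the z axis of box, either way round below 0.06 rad and angle between the x axis of case_c and the x axis of box, either way round below 0.09 rad and contact force between case_c and box above 3 N and linear speed of case_c below 0.03 m/s) and (angle between case_a's own z axis and vertical below 0.12 rad and x of case_a in the frame of rack between -0.012 and 0.012 m and y of case_a in the frame of rack between -0.09 and 0.09 m and z of case_a in the frame of rack between 0.036 and 0.044 m) and (angle between case_b's own z axis and vertical below 0.12 rad and x of case_b in the frame of rack between -0.012 and 0.012 m and y of case_b in the frame of rack between -0.09 and 0.09 m and z of case_b in the frame of rack between 0.036 and 0.044 m)))); the robot touches nothing.
It fails at once if the jar is moved by more than 30 mm (distance of jar from where it was at the start of the episode above 0.03 m).
It fails at once if the bottle is moved by more than 30 mm (distance of bottle from where it was at the start of the episode above 0.03 m).
It fails at once if the brush is moved by more than 30 mm (distance of brush from where it was at the start of the episode above 0.03 m).
It also fails if it takes over 72 s, if anything falls off the work surface, if the arm or the gripper's body presses on something with over 40 N, if the wrist force passes 120 N, or if a joint passes its speed limit or range.

## Working session

There is one attempt and no reset: what is moved stays moved. The work goes in short steps, Python scripts to look and compute and a shell command to move; the robot and the scene stay as the last step left them, time stands still between calls to the robot, and variables do not carry over. Pictures are saved under pics/ and viewed, at most 10 in all, crops included, and the job is handed in when it is done.

```bash
mkdir -p pics; ls; python3 - <<'E'
from bench import *
import cv2
s=state();print({k:s[k] for k in('clock','eef_pos','ee_rot','wrist_force','opening')})
for n in('scene','side'):
    cv2.imwrite(f'pics/{n}0.png',get_image(n)[:,:,::-1]);print(camera_info(n))
print(camera_info('wrist'))
E
```

```text
pics
{'clock': 0.0, 'eef_pos': array([ 158.65535813, -604.14418553,  204.84986505]), 'ee_rot': array([-5.85032172e-04,  9.91765069e-01,  1.28069094e-01, -1.15181986e-04]), 'wrist_force': array([ 0.99253531, -0.1535994 , -0.30156788]), 'opening': 93.66474665078401}
{'fx': 396.9119276228179, 'fy': 396.9119276228179, 'cx': 323.58435615441215, 'cy': 199.93981895268203, 'rvec': array([ 1.86570984,  1.22798329, -0.66751778]), 'tvec': array([-189.13640808, -193.19051131, 1417.46393042])}
{'fx': 375.2239780199516, 'fy': 375.2239780199516, 'cx': 325.48517736275704, 'cy': 206.95929235920113, 'rvec': array([ 0.58870033, -2.73737143,  1.04652395]), 'tvec': array([ 461.27476712,  199.33732814, 1127.03725896])}
{'fx': 350.0712734881482, 'fy': 350.0712734881482, 'cx': 322.5394700261094, 'cy': 203.08332174898214, 'rvec': array([-2.33077027,  1.79663496,  0.22061325]), 'tvec': array([-623.54919218,  -26.50786348,  389.94446122])}
```

View pics/scene0.png

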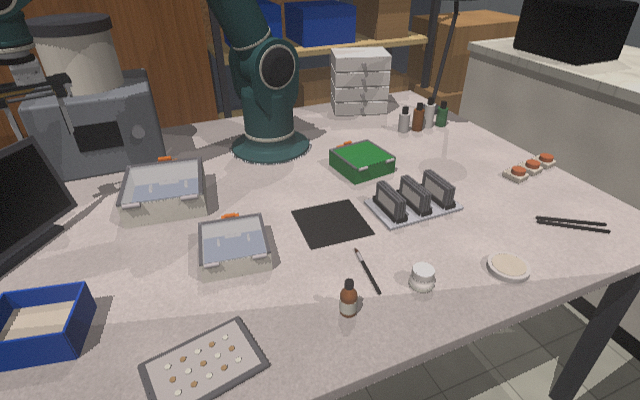

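View pics/side0.png

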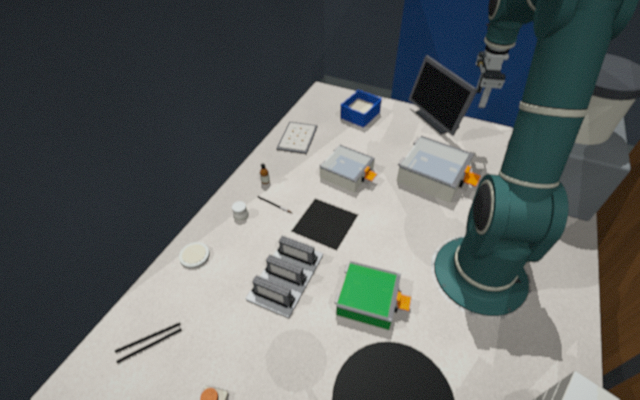

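The scene view shows the target white box (lid centre ≈ (233,240), tab ≈ (230,216)), the mat with its centre ≈ (333,223), and the rack with cases at (390,202), (415,196) and (438,190). The larger white box and the green box are decoys. I'll compute rough positions from these.

```bash
cat > h.py <<'E'
import numpy as np, cv2
from bench import *
def cam(n):
    c=camera_info(n);K=np.array([[c['fx'],0,c['cx']],[0,c['fy'],c['cy']],[0,0,1.]])
    return K,cv2.Rodrigues(np.array(c['rvec']))[0],np.array(c['tvec'])
def w(c,u,v,z):
    K,R,t=c;d=R.T@np.linalg.inv(K)@[u,v,1];o=-R.T@t
    return o+d*(z-o[2])/d[2]
def proj(c,P):
    K,R,t=c;p=(K@(R@np.asarray(P,float).reshape(-1,3).T+t[:,None])).T
    return p[:,:2]/p[:,2:]
E
python3 - <<'E'
from h import *
np.set_printoptions(suppress=True,precision=0)
c=cam('scene');s=cam('side')
def p(n,c,L,z):
    for u in L: print(n,u,w(c,*u,z))
p('lid',c,[(198,219),(264,213),(270,260),(200,268)],52)
p('tab',c,[(231,215)],38)
p('mat',c,[(292,207),(353,200),(374,235),(309,247)],3)
p('rack',c,[(365,200),(437,172),(462,207),(391,227)],10)
p('tops',c,[(374,181),(406,214),(400,177),(430,208),(423,171),(455,202)],70)
p('brush',c,[(356,250),(379,292)],4)
p('bottle',c,[(348,313)],0);p('jar',c,[(423,288)],0)
p('green',c,[(330,150),(362,141),(396,160),(362,181)],50)
p('Smat',s,[(320,200),(357,213),(338,247),(293,234)],3)
p('Slid',s,[(343,147),(376,158),(362,180),(321,167)],50)
p('Stab',s,[(370,174)],38)
p('Srack',s,[(290,237),(324,252),(290,314),(248,298)],10)
p('Sbottle',s,[(265,186)],0);p('Sjar',s,[(240,219)],0);p('Sbrush',s,[(258,197),(291,212)],4)
E
```

```text
lid (198, 219) [ 426. -307.   52.]
lid (264, 213) [ 466. -153.   52.]
lid (270, 260) [ 637. -189.   52.]
lid (200, 268) [ 603. -329.   52.]
tab (231, 215) [ 421. -227.   38.]
mat (292, 207) [400. -59.   3.]
mat (353, 200) [436. 109.   3.]
mat (374, 235) [598.  86.   3.]
mat (309, 247) [576. -78.   3.]
rack (365, 200) [459. 135.  10.]
rack (437, 172) [408. 414.  10.]
rack (462, 207) [594. 359.  10.]
rack (391, 227) [594. 137.  10.]
tops (374, 181) [465. 155.  70.]
tops (406, 214) [630. 150.  70.]
tops (400, 177) [475. 231.  70.]
tops (430, 208) [632. 217.  70.]
tops (423, 171) [472. 308.  70.]
tops (455, 202) [635. 289.  70.]
brush (356, 250) [632.  19.   4.]
brush (379, 292) [769.   2.   4.]
bottle (348, 313) [791. -80.   0.]
jar (423, 288) [793.  95.   0.]
green (330, 150) [209. 139.  50.]
green (362, 141) [190. 265.  50.]
green (396, 160) [353. 296.  50.]
green (362, 181) [423. 142.  50.]
Smat (320, 200) [561. -74.   3.]
Smat (357, 213) [420. -71.   3.]
Smat (338, 247) [423.  87.   3.]
Smat (293, 234) [578.  99.   3.]
Slid (343, 147) [ 579. -325.   50.]
Slid (376, 158) [ 441. -316.   50.]
Slid (362, 180) [ 447. -183.   50.]
Slid (321, 167) [ 608. -186.   50.]
Stab (370, 174) [ 436. -237.   38.]
Srack (290, 237) [578. 119.  10.]
Srack (324, 252) [454. 127.  10.]
Srack (290, 314) [454. 353.  10.]
Srack (248, 298) [585. 359.  10.]
Sbottle (265, 186) [776. -58.   0.]
Sjar (240, 219) [772. 114.   0.]
Sbrush (258, 197) [768.   4.   4.]
Sbrush (291, 212) [628.  18.   4.]
```

```bash
python3 -m crank '{"claw":[0,0,0,0,0,0,0,0,0,0],"translation":[[0.03,0.04,0.05],[0.06,0.085,0.09],[0.09,0.13,0.12],[0.12,0.17,0.12],[0.15,0.21,0.12],[0.18,0.25,0.12],[0.21,0.29,0.12],[0.24,0.33,0.12],[0.26,0.365,0.12],[0.26,0.365,0.12]],"spin":[0,0,-3,-6,-9,-12,-15,-15,-15,-15]}' 20; python3 - <<'E'
from h import *
c=cam('wrist');cv2.imwrite('pics/w1.png',get_image('wrist')[:,:,::-1]);np.savez('w1.npz',K=c[0],R=c[1],t=c[2])
print(state()['eef_pos'],-c[1].T@c[2],c[1])
E
```

```text
clock: 1.35
eef_pos: [419.9, -237.0, 325.3]
ee_rot: [-0.0, 1.0, -0.0, -0.0]
wrist_force: [0.2, -0.9, 0.8]
opening: 0.8
grip_force: 0.0
[ 418.96782597 -238.75656514  325.28112195] [ 487.75550129 -236.76527833  504.28127425] [[-8.87020634e-05 -9.99999356e-01 -1.13172641e-03]
 [-9.70811855e-01 -1.85322920e-04  2.39842256e-01]
 [-2.39842311e-01  1.11996792e-03 -9.70811213e-01]]
```

View pics/w1.png

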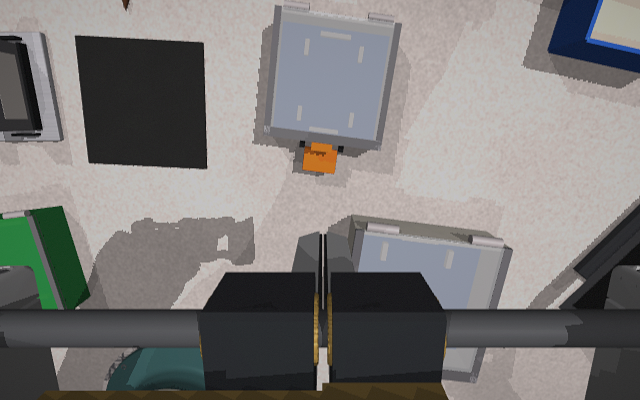

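The wrist view shows the whole box. The lid corners are about (266,136), (380,152), (401,23) and (277,5), the tab is about (321,158), and the mat corners are (76,37), (204,43), (207,168) and (89,163). The hinge is on the far (+x) side.

```bash
python3 - <<'E'
from h import *
np.set_printoptions(suppress=True,precision=1)
d=np.load('w1.npz');c=(d['K'],d['R'],d['t'])
q=[w(c,*u,z)for u,z in(((266,135),52),((380,151),52),((401,23),52),((277,5),52))]
for p in q:print(p)
x=(q[3]+q[2]-q[0]-q[1])[:2];print('c',sum(q)/4,'yaw',np.degrees(np.arctan2(x[1],x[0])),[np.linalg.norm(q[i]-q[i-1])for i in range(4)])
y=(q[0]-q[1])[:2]; print('yawy',np.degrees(np.arctan2(y[1],y[0]))-90)
for u in((303,170),(336,174),(338,149),(310,143),(321,159)):print('tab',w(c,*u,38))
m=[w(c,*u,3)for u in((76,37),(204,43),(207,168),(89,163))]
for p in m:print(p)
print(sum(m)/4)
E
```

```text
[ 465.1 -164.4   52. ]
[ 444.9 -310.    52. ]
[ 595.  -328.9   52. ]
[ 614.3 -183.1   52. ]
c [ 529.8 -246.6   52. ] yaw -7.146717487905439 [np.float64(150.3621219054525), np.float64(146.9429427737975), np.float64(151.31035137271763), np.float64(147.06501701000084)]
yawy -7.896119845003881
tab [ 418.2 -210.    38. ]
tab [ 412.8 -254.3   38. ]
tab [ 446.2 -256.7   38. ]
tab [ 454.  -219.7   38. ]
tab [ 433.  -234.2   38. ]
[589.9  89.5   3. ]
[582.5 -79.1   3. ]
[415.9 -69.8   3. ]
[423.1  99.1   3. ]
[502.9   9.9   3. ]
```

```bash
python3 -m crank '{"claw":[0,0,0,0,0,0,0,0,0,0],"translation":[[0.004,0.003,-0.05],[0.007,0.006,-0.11],[0.007,0.006,-0.17],[0.007,0.006,-0.23],[0.007,0.006,-0.27],[0.007,0.006,-0.28],[0.007,0.006,-0.287],[0.007,0.006,-0.290],[0.007,0.006,-0.293],[0.007,0.006,-0.293]],"spin":[-4,-7.5,-7.5,-7.5,-7.5,-7.5,-7.5,-7.5,-7.5,-7.5]}' 20; python3 - <<'E'
from h import *
s=cv2.imwrite('pics/s1.png',get_image('side')[100:240,270:470,::-1].repeat(3,0).repeat(3,1))
E
```

```text
clock: 2.65
eef_pos: [426.0, -234.1, 33.3]
ee_rot: [0.0, 0.998, -0.068, 0.0]
wrist_force: [-2.8, -1.1, 6.3]
opening: 0.6
grip_force: 3.4
```

View pics/s1.png

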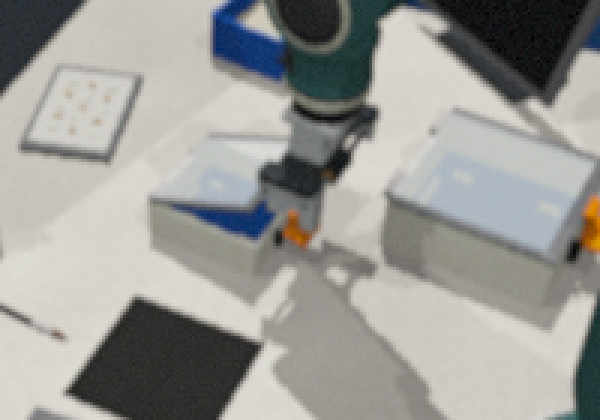

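The lid has sprung ajar. Next I back off, then push its free edge along the arc.

```bash
python3 -m crank '{"claw":[0,0,0,0,0,0,0,0,0,0],"translation":[[-0.004,0,0.008],[-0.02,0.003,0.02],[-0.05,0.007,0.05],[-0.06,0.008,0.085],[-0.02,0.003,0.085],[0.025,-0.003,0.085],[0.05,-0.0065,0.085],[0.069,-0.009,0.106],[0.092,-0.012,0.124],[0.105,-0.0137,0.132]],"spin":[0,0,0,0,0,0,0,0,0,0]}'; python3 - <<'E'
from h import *
cv2.imwrite('pics/s2.png',get_image('side')[80:220,270:470,::-1].repeat(3,0).repeat(3,1))
E
```

```text
clock: 3.95
eef_pos: [531.9, -247.2, 166.3]
ee_rot: [0.0, 0.998, -0.068, 0.001]
wrist_force: [0.3, 0.0, -0.9]
opening: 0.7
grip_force: 0.1
```

View pics/s2.png

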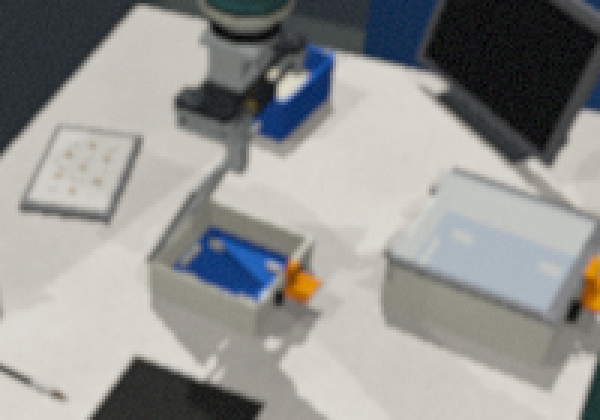

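The side view shows the lid pushed to about 1.1 rad, with the finger behind its edge. I'll continue along the arc to the stop.

```bash
python3 -m crank '{"claw":[0,0,0,0,0,0,0,0,0,0],"translation":[[0.015,-0.002,0.006],[0.030,-0.004,0.011],[0.044,-0.006,0.014],[0.058,-0.0075,0.015],[0.072,-0.0095,0.016],[0.085,-0.011,0.015],[0.095,-0.0125,0.014],[0.102,-0.0135,0.014],[0.104,-0.0135,0.014],[0.104,-0.0135,0.014]],"spin":[0,0,0,0,0,0,0,0,0,0]}'; python3 -c "
from h import *
cv2.imwrite('pics/s3.png',get_image('side')[80:220,270:470,::-1].repeat(3,0).repeat(3,1))"
```

```text
clock: 5.25
eef_pos: [634.3, -260.7, 178.1]
ee_rot: [-0.0, 0.998, -0.068, -0.0]
wrist_force: [-4.7, 1.1, -1.4]
opening: 0.6
grip_force: 2.0
```

View pics/s3.png

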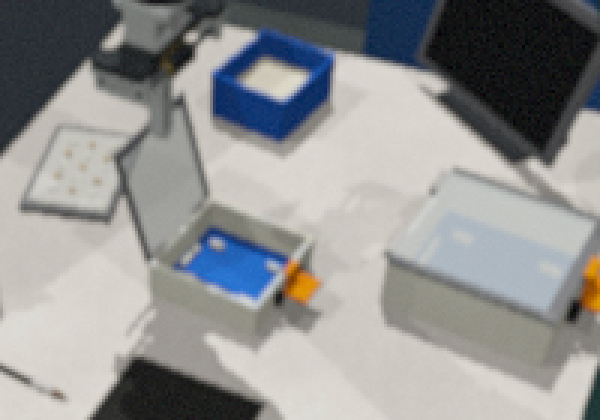

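```bash
python3 -m crank '{"claw":[0,0,0,0,0,0,0,0,0,0],"translation":[[0.003,0,0],[0.006,-0.001,0],[0.006,-0.001,0],[0.006,-0.001,0],[0.006,-0.001,0],[0.006,-0.001,0],[0.006,-0.001,0],[0.006,-0.001,0],[0.006,-0.001,0],[0.006,-0.001,0]],"spin":[0,0,0,0,0,0,0,0,0,0]}'
```

```text
clock: 6.55
eef_pos: [640.1, -261.6, 178.3]
ee_rot: [-0.0, 0.998, -0.068, -0.0]
wrist_force: [-6.0, 1.4, -2.0]
opening: 0.7
grip_force: 2.8
```

```bash
python3 -m crank '{"claw":[0,0,0,0,0,0,0,0,0,0],"translation":[[0.002,0,0],[0.004,-0.001,0],[0.006,-0.001,0],[0.008,-0.001,0],[0.010,-0.001,0],[0.012,-0.002,0],[0.012,-0.002,0],[0.012,-0.002,0],[0.012,-0.002,0],[0.012,-0.002,0]],"spin":[0,0,0,0,0,0,0,0,0,0]}'; python3 -c "
from h import *
print(state()['wrist_force'])
cv2.imwrite('pics/s4.png',np.hstack([get_image('side')[80:200,270:400,::-1].repeat(3,0).repeat(3,1),get_image('scene')[130:250,170:300,::-1].repeat(3,0).repeat(3,1)]))"
```

```text
clock: 7.8
eef_pos: [651.4, -263.5, 177.9]
ee_rot: [-0.0, 0.998, -0.068, -0.001]
wrist_force: [-10.5, 2.4, -3.1]
opening: 0.4
grip_force: 4.2
[-10.5002461    2.42658313  -3.08528737]
```

View pics/s4.png

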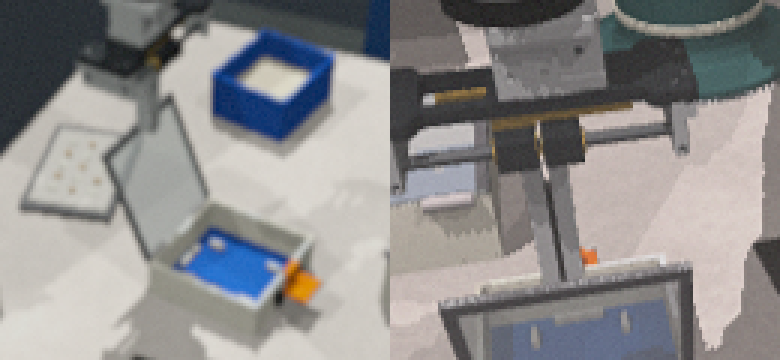

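The lid now leans well past upright against its soft stop. I'll back off and move over the rack.

```bash
python3 -m crank '{"claw":[0,0,0,0,0.5,1,1,1,1,1],"translation":[[-0.04,0.005,0],[-0.08,0.02,0.04],[-0.11,0.06,0.07],[-0.14,0.105,0.10],[-0.17,0.15,0.13],[-0.19,0.205,0.15],[-0.21,0.26,0.15],[-0.21,0.32,0.15],[-0.21,0.38,0.15],[-0.21,0.44,0.15]],"spin":[0,0,0,0,0,7.5,7.5,7.5,7.5,7.5]}'; python3 -m crank '{"claw":[1,1,1,1,1,1,1,1,1,1],"translation":[[0,0.03,0],[0,0.05,0],[0,0.05,0],[0,0.05,0],[0,0.05,0],[0,0.05,0],[0,0.05,0],[0,0.05,0],[0,0.05,0],[0,0.05,0]],"spin":[0,0,0,0,0,0,0,0,0,0]}'; python3 - <<'E'
from h import *
c=cam('wrist');cv2.imwrite('pics/w2.png',get_image('wrist')[:,:,::-1]);np.savez('w2.npz',K=c[0],R=c[1],t=c[2])
cv2.imwrite('pics/side5.png',get_image('side')[:,:,::-1])
E
```

```text
clock: 9.15
eef_pos: [442.8, 178.5, 329.4]
ee_rot: [-0.0, 1.0, -0.003, 0.002]
wrist_force: [0.7, 0.6, 0.1]
opening: 57.0
grip_force: 0.0
clock: 10.4
eef_pos: [442.7, 226.3, 328.4]
ee_rot: [-0.0, 1.0, -0.002, -0.0]
wrist_force: [0.6, 0.2, 0.3]
opening: 94.1
grip_force: 0.0
```

View pics/w2.png

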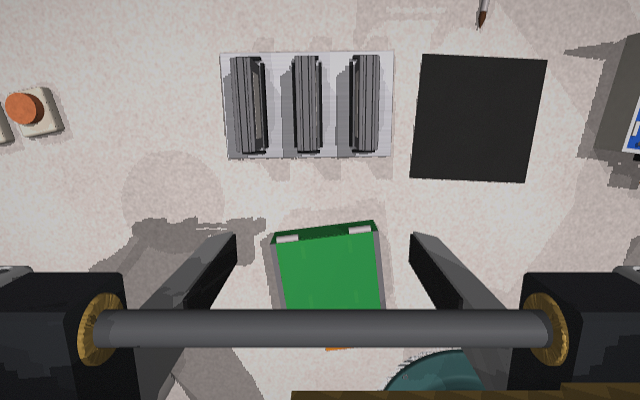

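The wrist view shows rack corners at about (221,52), (395,50), (392,157) and (228,159). The three case tops are centred at about (245,105), (308,104) and (365,104), and the mat is to the right.

```bash
python3 - <<'E'
from h import *
np.set_printoptions(suppress=True,precision=1)
d=np.load('w2.npz');c=(d['K'],d['R'],d['t']);print('cam',-c[1].T@c[2])
q=[w(c,*u,10)for u in((221,52),(395,50),(392,157),(228,159))]
for p in q:print(p)
print('rack',sum(q)/4)
m=[w(c,*u,3)for u in((423,54),(547,60),(525,183),(410,178))]
print('mat',sum(m)/4)
R=sum(q)/4
a=q[1]-q[0]+q[2]-q[3];yaw=np.arctan2(a[0],-a[1]);print('yaw',np.degrees(yaw))
# predicted case top outlines
x=np.array([np.cos(yaw),np.sin(yaw),0]);y=np.array([-np.sin(yaw),np.cos(yaw),0])
im=cv2.imread('pics/w2.png')
for k in(76,0,-76):
    P=[R*[1,1,0]+[0,0,70]+x*sx*55+y*(k+sy*12) for sx,sy in((1,1),(1,-1),(-1,-1),(-1,1))]
    cv2.polylines(im,[np.int32(proj(c,P))],1,(0,255,255),1);print(k,R+y*k)
cv2.imwrite('pics/o.png',im[30:180,200:420].repeat(3,0).repeat(3,1))
E
```

```text
cam [510.6 226.3 507.3]
[594.1 360.6  10. ]
[595.5 130.6  10. ]
[454.5 128.5  10. ]
[452.8 361.1  10. ]
rack [524.2 245.2  10. ]
mat [503.2  11.5   3. ]
yaw 0.3911430189778686
76 [523.7 321.2  10. ]
0 [524.2 245.2  10. ]
-76 [524.8 169.2  10. ]
```

View pics/o.png

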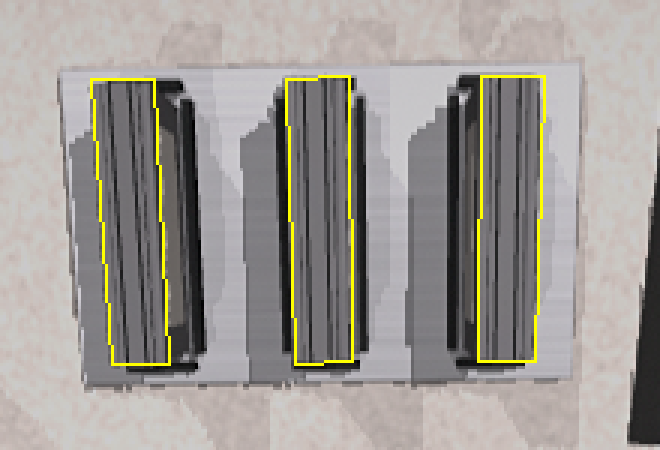

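Prediction and picture agree within about 2 mm: the cases are at x≈524, y≈169, 245 and 321. I'll weigh the middle one first.

```bash
python3 -m crank '{"claw":[0.55,0.55,0.55,0.55,0.55,0.55,0.1,0.1,0.1,0.1],"translation":[[0.03,0.01,-0.04],[0.07,0.019,-0.09],[0.0815,0.019,-0.15],[0.0815,0.019,-0.21],[0.0815,0.019,-0.26],[0.0815,0.019,-0.293],[0.0815,0.019,-0.293],[0.0815,0.019,-0.293],[0.0815,0.019,-0.293],[0.0815,0.019,-0.293]],"spin":[0,0,0,0,0,0,0,0,0,0]}' 30; python3 -m crank '{"claw":[0.1,0.1,0.1,0.1,0.1,0.1,0.1,0.1,0.1,0.1],"translation":[[0,0,0],[0,0,0.003],[0,0,0.006],[0,0,0.009],[0,0,0.012],[0,0,0.012],[0,0,0.012],[0,0,0.012],[0,0,0.012],[0,0,0.012]],"spin":[0,0,0,0,0,0,0,0,0,0]}'
```

```text
clock: 11.75
eef_pos: [525.2, 245.6, 37.0]
ee_rot: [-0.0, 1.0, -0.003, 0.001]
wrist_force: [-1.1, -1.3, 8.9]
opening: 24.1
grip_force: 30.0
clock: 13.0
eef_pos: [524.2, 245.3, 47.4]
ee_rot: [-0.0, 1.0, -0.002, -0.0]
wrist_force: [0.5, 0.3, -1.9]
opening: 23.9
grip_force: 30.0
```

Light (1.9 N). I'll put it back and try the one nearer the mat.

```bash
python3 -m crank '{"claw":[0.1,0.1,0.1,0.55,0.55,0.55,0.55,0.55,0.55,0.55],"translation":[[0,0,-0.006],[0,0,-0.0115],[0,0,-0.0115],[0,0,-0.0115],[0,0,-0.0115],[0,0,0.025],[0,0,0.06],[0,-0.038,0.06],[0,-0.076,0.05],[0,-0.076,0.02]],"spin":[0,0,0,0,0,0,0,0,0,0]}'; python3 -m crank '{"claw":[0.55,0.55,0.1,0.1,0.1,0.1,0.1,0.1,0.1,0.1],"translation":[[0,0,-0.015],[0,0,-0.028],[0,0,-0.028],[0,0,-0.028],[0,0,-0.028],[0,0,-0.028],[0,0,-0.024],[0,0,-0.020],[0,0,-0.016],[0,0,-0.016]],"spin":[0,0,0,0,0,0,0,0,0,0]}';python3 -m crank '{"claw":[0.1,0.1,0.1,0.1,0.1,0.1,0.1,0.1,0.1,0.1],"translation":[[0,0,0],[0,0,0],[0,0,0],[0,0,0],[0,0,0],[0,0,0],[0,0,0],[0,0,0],[0,0,0],[0,0,0]],"spin":[0,0,0,0,0,0,0,0,0,0]}'
```

```text
clock: 14.25
eef_pos: [525.5, 166.3, 67.9]
ee_rot: [0.0, 1.0, -0.005, 0.001]
wrist_force: [0.8, 0.1, -0.4]
opening: 51.7
grip_force: 0.0
clock: 15.5
eef_pos: [524.4, 169.3, 51.7]
ee_rot: [-0.0, 1.0, -0.003, 0.0]
wrist_force: [-0.0, -0.3, -5.0]
opening: 23.9
grip_force: 30.0
clock: 16.75
eef_pos: [524.2, 169.3, 51.4]
ee_rot: [-0.0, 1.0, -0.003, -0.0]
wrist_force: [0.9, 0.1, -5.4]
opening: 23.5
grip_force: 30.0
```

The case at y=169 weighs about 5.2 N, so it is the heavy one. I'll stand it on the mat, open up, then topple it towards -y.

```bash
python3 -m crank '{"claw":[0.1,0.1,0.1,0.1,0.1,0.1,0.1,0.1,0.1,0.1],"translation":[[0,0,0.02],[0,0,0.035],[-0.007,-0.03,0.035],[-0.014,-0.07,0.035],[-0.021,-0.1,0.025],[-0.021,-0.117,0.01],[-0.021,-0.117,-0.005],[-0.021,-0.117,-0.014],[-0.021,-0.117,-0.0185],[-0.021,-0.117,-0.0195]],"spin":[0,0,0,0,0,0,0,0,0,0]}'; python3 -m crank '{"claw":[0.2,0.3,0.5,0.75,1,1,1,1,1,1],"translation":[[0,0,0],[0,0,0],[0,0,0],[0,0,0],[0,0,0],[0,0,0.01],[0,0,0.01],[0,-0.01,0.01],[0,-0.02,0.01],[0,-0.03,0.01]],"spin":[0,0,0,0,0,0,0,0,0,0]}'; python3 -m crank '{"claw":[1,1,1,1,1,1,1,1,1,1],"translation":[[0,-0.005,0],[0,-0.010,0],[0,-0.015,0],[0,-0.02,0],[0,-0.025,0],[0,-0.030,0],[0,-0.033,0],[0,-0.033,0],[0,-0.033,0],[0,-0.033,0]],"spin":[0,0,0,0,0,0,0,0,0,0]}'; python3 - <<'E'
from h import *
cv2.imwrite('pics/s6.png',np.hstack([get_image('scene')[150:300,250:400,::-1].repeat(2,0).repeat(2,1),get_image('side')[160:310,250:400,::-1].repeat(2,0).repeat(2,1)]))
E
```

```text
clock: 18.0
eef_pos: [503.5, 53.7, 32.5]
ee_rot: [-0.0, 1.0, -0.002, 0.0]
wrist_force: [-10.5, -1.2, 28.1]
opening: 24.0
grip_force: 30.0
clock: 19.25
eef_pos: [503.1, 21.2, 41.8]
ee_rot: [0.0, 1.0, -0.003, -0.0]
wrist_force: [0.4, -0.2, 0.1]
opening: 94.1
grip_force: 0.0
clock: 20.5
eef_pos: [503.3, -10.5, 41.9]
ee_rot: [-0.0, 1.0, -0.002, 0.0]
wrist_force: [0.6, -0.2, -0.4]
opening: 93.8
grip_force: 0.0
```

View pics/s6.png

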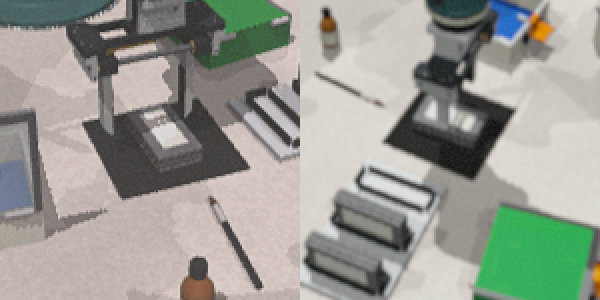

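The case lies flat on the mat between the open fingers, and the other two stand in the rack. I'll lift off and measure it from above, numerically.

```bash
python3 -m crank '{"claw":[1,1,1,1,1,1,1,1,1,1],"translation":[[0,0,0.04],[-0.02,0.01,0.09],[-0.05,0.02,0.14],[-0.068,0.02,0.18],[-0.068,0.02,0.18],[-0.068,0.02,0.18],[-0.068,0.02,0.18],[-0.068,0.02,0.18],[-0.068,0.02,0.18],[-0.068,0.02,0.18]],"spin":[0,0,0,0,0,0,0,0,0,0]}'; python3 - <<'E'
from h import *
np.set_printoptions(suppress=True,precision=1)
c=cam('wrist');im=get_image('wrist');cv2.imwrite('pics/w3.png',im[:,:,::-1]);np.savez('w3.npz',K=c[0],R=c[1],t=c[2])
o=-c[1].T@c[2];print('cam',o,state()['eef_pos'])
g=cv2.cvtColor(im,cv2.COLOR_RGB2GRAY)
m=np.int32(proj(c,[[570,70,3],[570,-60,3],[435,-60,3],[435,70,3]]))
r=np.zeros_like(g);cv2.fillPoly(r,[m],255)
for th in(50,60,75):
    b=((g>th)&(r>0)).astype(np.uint8);b=cv2.morphologyEx(b,cv2.MORPH_CLOSE,np.ones((9,9)))
    k,l,st,_=cv2.connectedComponentsWithStats(b);i=1+st[1:,4].argmax()
    pts=np.argwhere(l==i)[:,::-1]
    W=np.array([w(c,u,v,27)[:2] for u,v in cv2.convexHull(pts.astype(np.int32))[:,0]])
    print(th,st[i],cv2.minAreaRect(W.astype(np.float32)),W.min(0),W.max(0))
v,u=np.int32(proj(c,[503,10,27])[0])[::-1];print(g[v-90:v+90:5,u],g[v,u-80:u+80:4])
E
```

```text
clock: 21.85
eef_pos: [435.3, 9.4, 221.8]
ee_rot: [-0.0, 1.0, -0.002, -0.0]
wrist_force: [0.4, -0.5, -0.5]
opening: 94.1
grip_force: 0.0
cam [503.1   9.3 400.7] [435.2   9.4 221.8]
50 [ 291   59   59  110 6335] ((504.14825439453125, 12.003227233886719), (59.730342864990234, 109.35193634033203), 89.74959564208984) [449.3 -17.8] [558.9  41.8]
60 [ 291   59   59  110 6310] ((504.14752197265625, 12.110414505004883), (59.473472595214844, 109.34950256347656), 89.74959564208984) [449.3 -17.6] [558.9  41.7]
75 [ 291   59   59  110 6258] ((504.056640625, 12.005685806274414), (109.42497253417969, 59.12487030029297), 0.007538188714534044) [449.3 -17.6] [558.8  41.6]
[190 187  39  39  40  40  37 118 117 116 203 200 199 200 201 201 202 201
 202 202 202 201 202 202 202 203 112 115 116  32  37  40  40  77 201 202] [197  39  39  39  41  41  39  40  40  39  40  28  28 116 115 113 203 201
 203 201 202 202 202 201 114 115 117  32  37  40  40  37  40  38  40  38
  40  39  40 175]
```

The case is at (504,12) with yaw 0, and measures 109×59.5 mm as it should. Next I look down into the open box to fix the nest from its blue floor.

```bash
python3 -m crank '{"claw":[1,1,1,1,1,1,1,1,1,1],"translation":[[0.005,-0.04,0],[0.01,-0.09,0],[0.02,-0.14,0],[0.027,-0.19,0],[0.027,-0.24,0],[0.027,-0.256,0],[0.027,-0.256,0],[0.027,-0.256,0],[0.027,-0.256,0],[0.027,-0.256,0]],"spin":[0,0,0,0,0,0,0,0,0,0]}'; python3 - <<'E'
from h import *
np.set_printoptions(suppress=True,precision=1)
c=cam('wrist');im=get_image('wrist');cv2.imwrite('pics/w4.png',im[:,:,::-1]);np.savez('w4.npz',K=c[0],R=c[1],t=c[2])
print('cam',-c[1].T@c[2],state()['eef_pos'])
h=cv2.cvtColor(im,cv2.COLOR_RGB2HSV)
m=np.int32(proj(c,[[640,-140,8],[640,-360,8],[430,-360,8],[430,-140,8]]))
r=np.zeros(h.shape[:2],np.uint8);cv2.fillPoly(r,[m],255)
for s in(90,140):
    b=((abs(h[...,0].astype(int)-112)<15)&(h[...,1]>s)&(r>0)).astype(np.uint8)
    k,l,st,_=cv2.connectedComponentsWithStats(b);i=1+st[1:,4].argmax()
    pts=np.argwhere(l==i)[:,::-1].astype(np.int32)
    W=np.array([w(c,u,v,8)[:2] for u,v in cv2.convexHull(pts)[:,0]])
    print(s,st[i],cv2.minAreaRect(W.astype(np.float32)),W.min(0),W.max(0))
    hole=((l!=i)&(cv2.fillPoly(np.zeros_like(b),[cv2.convexHull(pts)],1)>0)).astype(np.uint8)
    k,l2,st2,ce=cv2.connectedComponentsWithStats(hole)
    for j in range(1,k):
        if st2[j,4]>15: print('hole',st2[j],w(c,*ce[j],16)[:2])
E
```

```text
clock: 23.15
eef_pos: [462.4, -246.0, 222.1]
ee_rot: [0.0, 1.0, -0.002, 0.0]
wrist_force: [-0.1, -0.3, -0.7]
opening: 93.9
grip_force: 0.0
cam [ 530.2 -245.9  401. ] [ 462.3 -246.2  222.1]
90 [  253    40   144   148 16045] ((529.9083251953125, -244.90301513671875), (139.95608520507812, 139.86587524414062), 82.44300842285156) [ 451.9 -323.1] [ 607.6 -166.9]
hole [310  52  39  12 289] [ 589.4 -253. ]
hole [290  61   8  21 128] [ 576.2 -215.6]
hole [357  70   8  21 123] [ 566.8 -285.4]
hole [282 142   7  20 109] [ 493.2 -204.6]
hole [345 151   8  19 107] [ 484.1 -274.4]
hole [297 168  36  10 223] [ 470.3 -237.1]
140 [  253    40   144   147 15818] ((530.0302124023438, -244.93260192871094), (139.65151977539062, 139.10507202148438), 82.50177001953125) [ 453.1 -323.1] [ 607.6 -166.9]
hole [310  51  39  13 312] [ 589.4 -252.8]
hole [290  61   8  22 138] [ 576.3 -215.7]
hole [356  70   9  22 133] [ 566.9 -285.4]
hole [282 142   7  20 117] [ 493.3 -204.6]
hole [345 151   8  19 113] [ 483.9 -274.3]
hole [297 167  37  11 241] [ 470.4 -237. ]
```

The nest is at (530.0, -245.0) with yaw -7.5°; the floor measures 140×140 mm and the stops agree. Now I take the case by its long sides.

```bash
python3 -m crank '{"claw":[1,1,1,1,1,1,1,1,1,1],"translation":[[0.008,0.05,0],[0.02,0.105,0],[0.03,0.16,0],[0.0417,0.215,-0.02],[0.0417,0.25,-0.06],[0.0417,0.258,-0.11],[0.0417,0.258,-0.15],[0.0417,0.258,-0.185],[0.0417,0.258,-0.205],[0.0417,0.258,-0.214]],"spin":[0,0,0,0,0,0,0,0,0,0]}'; python3 -m crank '{"claw":[0.9,0.8,0.7,0.6,0.4,0.4,0.4,0.4,0.4,0.4],"translation":[[0,0,0],[0,0,0],[0,0,0],[0,0,0],[0,0,0],[0,0,0],[0,0,0],[0,0,0.01],[0,0,0.03],[0,0,0.05]],"spin":[0,0,0,0,0,0,0,0,0,0]}' 35
```

```text
clock: 24.45
eef_pos: [503.9, 11.5, 7.4]
ee_rot: [-0.0, 1.0, -0.002, -0.0]
wrist_force: [0.1, 0.2, 0.4]
opening: 94.2
grip_force: 0.0
clock: 25.7
eef_pos: [503.6, 11.3, 58.8]
ee_rot: [-0.0, 1.0, -0.002, -0.0]
wrist_force: [-0.4, -0.5, -5.1]
opening: 59.9
grip_force: 35.0
```

```bash
python3 -m crank '{"claw":[0.4,0.4,0.4,0.4,0.4,0.4,0.4,0.4,0.4,0.4],"translation":[[0,0,0.03],[0.004,-0.035,0.04],[0.008,-0.08,0.04],[0.013,-0.13,0.04],[0.018,-0.18,0.04],[0.022,-0.225,0.04],[0.026,-0.25,0.04],[0.026,-0.2565,0.04],[0.026,-0.2565,0.04],[0.026,-0.2565,0.04]],"spin":[0,0,-2,-4,-6,-7.5,-7.5,-7.5,-7.5,-7.5]}'; python3 -c "
from h import *
s=state();print(s['eef_pos'],2*np.degrees(np.arctan2(s['ee_rot'][2],s['ee_rot'][1])),s['opening'])"
```

```text
clock: 26.95
eef_pos: [530.0, -243.9, 98.1]
ee_rot: [-0.0, 0.998, -0.067, -0.0]
wrist_force: [0.4, 0.2, -4.2]
opening: 59.8
grip_force: 35.0
[ 529.95329009 -243.94723368   98.08365045] -7.705288158632416 59.8091479562651
```

```bash
python3 -m crank '{"claw":[0.4,0.4,0.4,0.4,0.4,0.4,0.4,0.4,0.4,0.4],"translation":[[0,-0.001,-0.02],[0,-0.001,-0.04],[0,-0.001,-0.055],[0,-0.001,-0.065],[0,-0.001,-0.070],[0,-0.001,-0.074],[0,-0.001,-0.078],[0,-0.001,-0.081],[0,-0.001,-0.084],[0,-0.001,-0.085]],"spin":[0,0,0,0,0,0,0,0,0,0]}'
```

```text
clock: 28.2
eef_pos: [530.0, -246.2, 13.4]
ee_rot: [0.0, 0.998, -0.068, -0.0]
wrist_force: [-8.1, 2.5, 20.1]
opening: 60.1
grip_force: 35.0
```

```bash
python3 -m crank '{"claw":[0.65,0.7,0.8,0.9,0.95,0.95,0.95,0.95,0.95,0.95],"translation":[[0,0,0],[0,0,0],[0,0,0],[0,0,0],[0,0,0],[0,0,0.03],[0,0,0.07],[0,0,0.12],[-0.02,0,0.17],[-0.05,0,0.208]],"spin":[0,0,0,0,0,0,0,0,0,0]}'; python3 -m crank '{"claw":[0.95,0.95,0.95,0.95,0.95,0.95,0.95,0.95,0.95,0.95],"translation":[[-0.018,0,0],[-0.018,0,0],[-0.018,0,0],[-0.018,0,0],[-0.018,0,0],[-0.018,0,0],[-0.018,0,0],[-0.018,0,0],[-0.018,0,0],[-0.018,0,0]],"spin":[0,0,0,0,0,0,0,0,0,0]}'; python3 - <<'E'
from h import *
np.set_printoptions(suppress=True,precision=1)
c=cam('wrist');im=get_image('wrist');cv2.imwrite('pics/w5.png',im[:,:,::-1])
print('cam',-c[1].T@c[2])
h=cv2.cvtColor(im,cv2.COLOR_RGB2HSV)
a=np.radians(-7.5);X=np.array([np.cos(a),np.sin(a)]);Y=np.array([-X[1],X[0]])
q=[np.r_[np.array([530,-245])+X*i*68+Y*j*45,8] for i,j in((1,1),(1,-1),(-1,-1),(-1,1))]
r=np.zeros(h.shape[:2],np.uint8);cv2.fillPoly(r,[np.int32(proj(c,q))],255)
# non-blue = case (and white stops): keep grey levels of case top/frame
blue=(abs(h[...,0].astype(int)-112)<15)&(h[...,1]>90)
b=((~blue)&(r>0)).astype(np.uint8)
for z in(9,15):
    o=cv2.morphologyEx(b,cv2.MORPH_OPEN,np.ones((45,45)));pts=np.argwhere(o)[:,::-1].astype(np.int32)
    W=np.array([w(c,u,v,32)[:2] for u,v in cv2.convexHull(pts)[:,0]]);print(cv2.minAreaRect(W.astype(np.float32)));break
g=cv2.cvtColor(im,cv2.COLOR_RGB2GRAY)
for D,n in((X,'x'),(Y,'y')):
    L=np.arange(-66,67,2);P=np.c_[np.array([530,-245])+L[:,None]*D,np.full(len(L),32)]
    uv=np.int32(np.round(proj(c,P)));print(n,[f'{l}:{g[v,u]}{"b" if blue[v,u] else ""}' for l,(u,v) in zip(L,uv)])
E
```

```text
clock: 29.45
eef_pos: [479.9, -246.0, 222.8]
ee_rot: [0.0, 0.998, -0.068, 0.001]
wrist_force: [0.7, -0.6, 0.3]
opening: 89.0
grip_force: 0.0
clock: 30.7
eef_pos: [461.9, -246.2, 220.9]
ee_rot: [-0.0, 0.998, -0.068, -0.0]
wrist_force: [0.1, 0.2, 0.1]
opening: 89.3
grip_force: 0.0
cam [ 529.1 -255.2  399.9]
((529.9841918945312, -245.698974609375), (59.19705581665039, 109.14913940429688), 82.5783920288086)
x ['-66:110', '-64:70b', '-62:50b', '-60:168', '-58:149', '-56:107', '-54:93', '-52:112', '-50:111', '-48:111', '-46:112', '-44:112', '-42:107', '-40:193', '-38:199', '-36:198', '-34:197', '-32:197', '-30:198', '-28:197', '-26:197', '-24:198', '-22:198', '-20:197', '-18:197', '-16:197', '-14:197', '-12:198', '-10:198', '-8:197', '-6:197', '-4:197', '-2:198', '0:197', '2:197', '4:196', '6:196', '8:197', '10:197', '12:196', '14:196', '16:196', '18:196', '20:195', '22:195', '24:195', '26:191', '28:187', '30:188', '32:188', '34:188', '36:188', '38:188', '40:144', '42:93', '44:94', '46:96', '48:97', '50:97', '52:59', '54:57', '56:108', '58:109', '60:100', '62:43b', '64:50b', '66:66']
y ['-66:45b', '-64:43b', '-62:46b', '-60:47b', '-58:44b', '-56:44b', '-54:46b', '-52:44b', '-50:48b', '-48:83b', '-46:82b', '-44:82b', '-42:83b', '-40:83b', '-38:81b', '-36:82b', '-34:83b', '-32:76b', '-30:93', '-28:103', '-26:102', '-24:101', '-22:103', '-20:107', '-18:158', '-16:198', '-14:197', '-12:197', '-10:197', '-8:198', '-6:198', '-4:198', '-2:196', '0:197', '2:197', '4:197', '6:197', '8:196', '10:197', '12:197', '14:197', '16:177', '18:110', '20:112', '22:112', '24:111', '26:111', '28:96', '30:58b', '32:55b', '34:57b', '36:86b', '38:86b', '40:86b', '42:83b', '44:77b', '46:79b', '48:78b', '50:77b', '52:79b', '54:78b', '56:76b', '58:72b', '60:72b', '62:72b', '64:71b', '66:102']
```

The case measures 109×59 mm at seated height, centred at (530.0, -245.7) with yaw -7.4°, which is right for the nest. Handing in.

```bash
python3 -c "
from bench import *
print(finish_job())"
```

```text
the job is handed in; nothing more can be done
None
```

I handed the job in after about 31 s of robot time. The heavy case (about 5.2 N) was laid flat on the mat, let go, regripped and seated in the nest within 1 mm by camera, and the lid was left at its stop. The two other cases were last seen standing in the rack; I weighed only one of them (light, 1.9 N). No verdict came back.

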